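Return the brass check disc to the sample changer

ROBOT

A 6-joint arm with a two-finger parallel gripper is mounted at the origin on a cart in front of the work surface, level with it; the furniture and walls round the work are solid. World frame = base frame: x ahead of the robot, y to its left, z up, the work surface at z = 0. Lengths are in m, angles in rad, forces in N, time in s.
With the tool pointing down it reaches from about 0.35 to 0.775 m from the base axis. Payload 7.3 kg.
Tool frame: the origin (TCP) lies on the front face of the gripper's body, between the roots of the fingers; the fingertips stand robot.tip_reach ahead of it and the grasp point (between the pads) lies 47 mm ahead of it (robot.tip_reach is the distance from the TCP to the fingertips, in m); z points along the fingers, y is the line along which they close (so a half turn about z gives the same grasp; the last joint's range is limited). The gripper opens to 92 mm and grips with 3 to 60 N. Pads are 19 mm wide; open, the fingers measure 130 mm over their backs; the gripper's body (75 mm by 190 mm) begins 47 mm behind the grasp point.
Start: joints at [-1.388, 0.342, 1.524, -0, 1.275, -0.146], TCP at [0.17, -0.497, 0.292] pointing down, gripper open.
Joint ranges: [-2.53, 2.53], [-0.77, 2.02], [0.04, 2.7], [-1, 4.14], [0.28, 2.66], [-3.11, 3.11]. Speed limits (rad/s): [2.57, 2.57, 3.14, 3.14, 3.14, 3.14].

INTERFACE

Orientations are given as a 3x3 rotation matrix whose columns are the frame's x, y, z axes.
In Python, from station import robot, move_gripper, imaging, hand_in gives the robot as it stands. Calls block until the motion is done:
- robot.goto(position, orientation): joint-space move of the TCP to a pose.
- robot.move_linear(position, velocity=0.15, orientation=None, until_force=None): straight line of the TCP; orientation=None keeps the orientation; velocity is the mean speed in m/s. With until_force (N) it stops when the force on the tool has changed by that much, and returns True; else False.
- robot.goto_joints(angles): joint-space move.
- move_gripper(opening): finger opening in m; the grip force is fixed at half the most; returns when the fingers have stopped.
- robot.pause(seconds).
- robot.inverse_kinematics(position, orientation): joint angles nearest the present ones, or None.
- imaging.read_camera(name): name is "scene" or "top" or "wrist"; returns (picture, depth): 400x640x3 uint8, red, green, blue; 400x640 float32, m along the optical axis (not along the pixel's ray), 0 where there is no reading.
- imaging.camera_params(name): a dict with "camera_matrix" (3x3 intrinsics, pixels), "world_from_camera" (4x4, takes a point from camera to world coordinates). Camera axes: x right, y up, looking along -z (the intrinsics and any distortion apply to the point x, -y, -z); pixel columns grow to the right and rows downward; lengths in m; the calibration is good to about 2 mm. The wrist camera is an equidistant fisheye: a pixel r from the principal point sees the ray r / f radians off the axis. A picture is of the moment at which its call begins: read the wrist's pose just before it. camera_params takes no time and is no camera call; for the wrist camera it gives the pose at the moment of the call.
A pose or a line that the arm cannot do raises robot.MotionError and nothing moves.
- hand_in(): hands the job in; it is judged then, once.
Readings, each from a call of its own:
- robot.read_t(): time.
- robot.read_joints(): joint angles.
- robot.read_dq(): joint speeds.
- robot.read_tau(): joint torques, N m.
- robot.read_ee_pos(): TCP position.
- robot.read_tool_rot(): TCP orientation.
- robot.read_wrist_force(): force on the tool from outside, world axes, zero at the start.
- robot.read_ft_torque(): the same for the moment, N m.
- robot.read_width(): finger opening in m.
- robot.read_grasp_force(): force on a finger pad.
Only numpy, scipy, OpenCV 4.12 (cv2) and the standard library are available. Lean on these libraries where they do the work, as an engineer would, in place of code of your own. Each camera call takes 0.05 s, during which the arm holds its last target. There are 200 camera calls.

TASK

The brass check disc belongs in the one empty slot of the alloy analyser's sample changer. Turn the carousel by its black crank knob until the empty slot clicks in at the opening of the clear cover, then lower the disc on edge into that slot until it stands on the slot's floor. Do not drop the disc at any time, and leave the loupe, the brass drip pan and the brass knop where they stand.

Things in the scene. Friction and masses are not known exactly. Their poses are not given: they have to be found in the camera images.
- check_disc: Flat round brass disc, 44 mm across, 8 mm thick, about 110 g, lying flat on the table. Origin at the centre of its underside, z along its axis. Flat on the table only its rim can be taken; in the changer there is no room for fingers at its rim: let it in with the fingers on its two faces, near its upper edge.
- disc_center (a point): Centre of the brass disc, 4 mm above its underside.
- sample_changer: Fixed round sample changer with clear wall and cover, 224 mm across, 90 mm high; origin under its centre, z up. A white measuring head with a black nose stands at its back (+x), up to 118 mm high, 162 mm from the centre. The cover is open only in one 54 degree sector centred on -x (red mark on the wall), from 43 to 107 mm from the centre; the wall below it stays, 90 mm high.
- opening (a point): Middle of the open sector, at the height of the cover's top (90 mm), 70 mm from the changer's centre toward its -x.
- rotor (a joint): Angle of the carousel, counter-clockwise from above, no end stops. 0 or whole turns (6.283): the empty slot stands at the opening. A spring plunger clicks in every 1.047 rad (six slots), draws the carousel in within about 0.03 rad of a click and holds it; between clicks it stays where it is left. Passing a click takes about 8 to 17 N at the knob.
- empty_slot (a point): Centre of the empty slot's floor, 36 mm above the table, 70 mm from the carousel's axis; turns with it. x runs along the slot to the axis, y across, z up. The black holder is inside 11 mm wide (y), 47 mm long (x), 20 mm deep, with flared lips up to 25 mm above the floor. Five like slots hold discs of other metals. A white line on the grey dial points at the empty slot.
- crank_knob (a point): Middle of the black crank knob, 110 mm above the table: upright, round, 17 mm across, 34 mm high (93 to 127 mm), revolving freely on its own axis. It stands on the grey dial (top at 92 mm), 31 mm from the carousel's axis, opposite to the empty slot: at the angle of joint rotor from the changer's +x.
- slant_rest: Small fixed beech block with a 45 degree face and brass lip, to lean the disc on for a change of grip. Origin under its middle, z up, base 62 x 56 x 12 mm. The face, 24 mm wide (y), 22 mm long, starts at x = -16, z = 18 mm and rises to +x; the lip at its foot is 14 mm high. A leaning disc overhangs it by 10 mm at each side and 22 mm at the top, free behind.
- rest_seat (a point): Where the disc's centre lies when it leans on the slant rest against the lip: x = -3.3 mm, z = 36.4 mm in the rest's frame.
- loupe: Black eye loupe, 38 mm across, 31 mm high, loose; origin at the middle of its underside. To be left alone.
- drip_pan: Brass drip pan with a candle socket, 51 mm across, 44 mm high, loose; origin at the middle of its underside. To be left alone.
- brass_knop: Turned brass knop, 36 mm across, 49 mm high, loose; origin at the middle of its underside. To be left alone.
Not all that is in view belongs to the job. Leave any turquoise look-alike of the check_disc alone.

How it is judged:
On the way:
1. the empty slot has clicked in at the opening, with the disc still outside (horizontal distance between empty_slot and opening below 0.003 m and velocity of joint rotor between -0.05 and 0.05 rad/s and distance between disc_center and empty_slot above 0.06 m), for 0.2 s.
At the end, for the whole second after the job is handed in: The empty slot stands at the opening (within 3 mm) and the disc stands on edge in it, at rest, on the slot's floor (its centre 22 mm above the floor, within 2.5 mm, within 4 mm of the slot's middle), let go (horizontal distance between empty_slot and opening below 0.003 m and x of disc_center in the frame of empty_slot between -0.004 and 0.004 m and y of disc_center in the frame of empty_slot between -0.0035 and 0.0035 m and z of disc_center in the frame of empty_slot between 0.0195 and 0.0245 m and angle between the z axis of check_disc and the y axis of empty_slot, either way round below 0.22 rad and linear speed of check_disc below 0.02 m/s); the robot touches nothing.
It fails at once if the disc drops (moves faster than 0.5 m/s while the fingers do not hold it) (linear speed of check_disc above 0.5 m/s and contact force between the fingers and check_disc below 0.05 N).
It fails at once if the loupe is shifted by over 20 mm (distance of loupe from where it was at the start of the episode above 0.02 m).
It fails at once if the drip pan is shifted by over 20 mm (distance of drip_pan from where it was at the start of the episode above 0.02 m).
It fails at once if the brass knop is shifted by over 20 mm (distance of brass_knop from where it was at the start of the episode above 0.02 m).
It also fails if it takes over 64 s, if anything falls off the work surface, if the arm or the gripper's body presses on something with over 40 N, if the wrist force passes 120 N, or if a joint passes its speed limit or range.

## Working session

There is one attempt and no reset: what is moved stays moved. The work goes in short steps, each a Python script; the robot and the scene stay as the last script left them, time stands still between calls to the robot, and variables do not carry over. Pictures are saved under pics/ and viewed, at most 10 in all, crops included, and the job is handed in when it is done.

```bash
ls; mkdir -p pics; python3 - <<'E'
from station import robot, imaging
import cv2, numpy as np
for n in ("scene","top"):
    im,d=imaging.read_camera(n); cv2.imwrite(f"pics/{n}0.png",im[:,:,::-1]); np.savez(f"{n}0.npz",im=im,d=d)
    p=imaging.camera_params(n); print(n,{k:(np.round(v,4).tolist() if hasattr(v,'__len__') else v) for k,v in p.items()})
print(imaging.camera_params("wrist"), robot.tip_reach, robot.read_t(), robot.read_width())
E
```

```text
pics
scene {'camera_matrix': [[479.4607, 0.0, 318.2713], [0.0, 479.4607, 200.8566], [0.0, 0.0, 1.0]], 'world_from_camera': [[-0.9068, 0.2633, -0.3293, 0.0793], [-0.4216, -0.5659, 0.7085, 0.8876], [0.0002, 0.7813, 0.6241, 0.8405], [0.0, 0.0, 0.0, 1.0]]}
top {'camera_matrix': [[484.1592, 0.0, 316.7913], [0.0, 484.1592, 201.9575], [0.0, 0.0, 1.0]], 'world_from_camera': [[0.0203, 0.997, -0.0742, 0.3989], [-0.9997, 0.0214, 0.0145, 0.0549], [0.0161, 0.0739, 0.9971, 1.3731], [0.0, 0.0, 0.0, 1.0]]}
{'camera_matrix': array([[309.70691629,   0.        , 319.07806784],
       [  0.        , 309.70691629, 199.57238826],
       [  0.        ,   0.        ,   1.        ]]), 'world_from_camera': array([[ 0.32303204,  0.90488112,  0.27720112,  0.24400191],
       [-0.94638696,  0.30930486,  0.0931785 , -0.46916683],
       [-0.00142419, -0.29243916,  0.95628307,  0.38447679],
       [ 0.        ,  0.        ,  0.        ,  1.        ]])} 0.0655 0.1 0.09158797992032269
```

View pics/scene0.png

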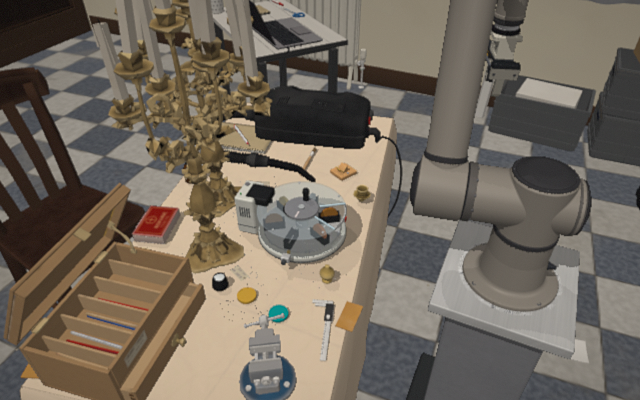

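View pics/top0.png

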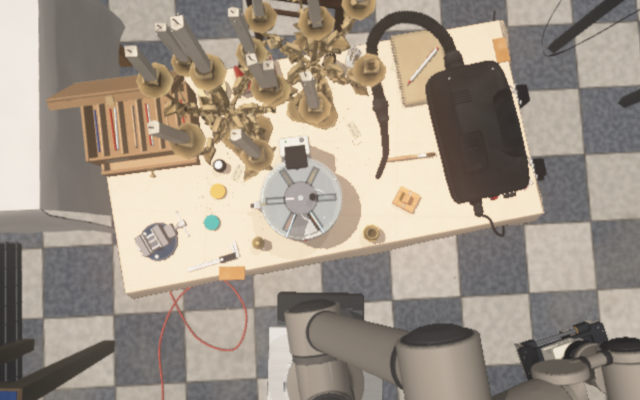

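The scene view shows the changer around (302,220). The disc is at (247,295), the teal decoy at (278,313), the loupe at (220,282), the knop at (327,272), the drip pan at (362,193) and the rest at (343,171). In the top view the changer is at (301,198), the disc at (218,191), the rest at (406,200), and the candelabra overhangs the +x side.

```bash
cat > h.py <<'E'
import numpy as np, cv2
from station import robot, move_gripper, imaging, hand_in
def ray(n,u,v,P=None):
    P=P or imaging.camera_params(n); K=P["camera_matrix"]; T=P["world_from_camera"]
    a=(u-K[0,2])/K[0,0]; b=(v-K[1,2])/K[1,1]
    if n=="wrist":
        r=np.hypot(a,b); s=np.sin(r)/max(r,1e-9); d=np.array([a*s,-b*s,-np.cos(r)])
    else: d=np.array([a,-b,-1.])
    return T[:3,3],T[:3,:3]@d
def onz(n,u,v,z,P=None):
    o,d=ray(n,u,v,P); return o+d*(z-o[2])/d[2]
def two(r1,r2):
    (o1,d1),(o2,d2)=r1,r2; d1=d1/np.linalg.norm(d1); d2=d2/np.linalg.norm(d2)
    s=np.linalg.lstsq(np.c_[d1,-d2],o2-o1,rcond=None)[0]
    p,q=o1+s[0]*d1,o2+s[1]*d2; return (p+q)/2,np.linalg.norm(p-q)
def cloud(n,d):
    P=imaging.camera_params(n); K=P["camera_matrix"];T=P["world_from_camera"]
    v,u=np.mgrid[:400,:640]; X=np.stack([(u-K[0,2])/K[0,0]*d,-(v-K[1,2])/K[1,1]*d,-d],-1)
    W=X@T[:3,:3].T+T[:3,3]; W[d==0]=np.nan; return W
def blobs(im,lo,hi,amin=30):
    m=cv2.inRange(cv2.cvtColor(im,cv2.COLOR_RGB2HSV),np.array(lo),np.array(hi))
    n,l,s,c=cv2.connectedComponentsWithStats(m); return m,[(s[i],c[i]) for i in range(1,n) if s[i,4]>=amin]
E
python3 - <<'E'
from h import *
D={n:np.load(n+"0.npz") for n in("scene","top")}
for n,pts in dict(scene=dict(disc=(247,295),loupe=(220,282),knop=(327,272),pan=(362,193),rest=(343,171),knob=(306,193)),
  top=dict(disc=(218,191),teal=(212,223),loupe=(219,165),knop=(258,243),pan=(372,232),rest=(406,200),knob=(314,198),ch=(301,199))).items():
    W=cloud(n,D[n]["d"])
    for k,(u,v) in pts.items(): print(n,k,np.round(W[v,u],3),D[n]["im"][v,u])
    # obstacles: highest reading/ lowest reading >0.13 in cells
    h=W.reshape(-1,3); h=h[(h[:,2]>0.13)&(h[:,0]>.25)&(h[:,0]<.95)&(abs(h[:,1])<.5)]
    print(n,"tall pts, min z per cell (rows x .35-.9, cols y .4..-.3)")
    for x in np.arange(.35,.85,.05):
        print(round(x,2),[ (lambda c:f"{c[:,2].min():.2f}-{c[:,2].max():.2f}" if len(c)>2 else "   -   ")(h[(abs(h[:,0]-x)<.025)&(abs(h[:,1]-y)<.025)]) for y in np.arange(.4,-.3,-.05)])
im=D["top"]["im"]; cv2.imwrite("pics/topcrop.png",cv2.resize(im[140:260,200:430],None,fx=3.4,fy=3.4,interpolation=cv2.INTER_CUBIC)[:,:,::-1])
E
```

```text
scene disc [0.521 0.315 0.008] [191 149  56]
scene loupe [0.587 0.32  0.025] [22 21 24]
scene knop [0.375 0.204 0.041] [153 129  73]
scene pan [ 0.41  -0.109  0.035] [85 73 43]
scene rest [ 0.506 -0.206  0.019] [157 122  74]
scene knob [0.503 0.048 0.115] [25 24 25]
scene tall pts, min z per cell (rows x .35-.9, cols y .4..-.3)
0.35 ['   -   ', '   -   ', '   -   ', '   -   ', '   -   ', '   -   ', '   -   ', '   -   ', '   -   ', '   -   ', '   -   ', '   -   ', '   -   ', '   -   ']
0.4 ['   -   ', '   -   ', '   -   ', '   -   ', '   -   ', '   -   ', '   -   ', '   -   ', '   -   ', '   -   ', '   -   ', '   -   ', '   -   ', '   -   ']
0.45 ['   -   ', '   -   ', '   -   ', '   -   ', '   -   ', '   -   ', '   -   ', '   -   ', '   -   ', '   -   ', '   -   ', '   -   ', '   -   ', '   -   ']
0.5 ['   -   ', '   -   ', '   -   ', '   -   ', '0.39-0.41', '0.40-0.43', '   -   ', '   -   ', '   -   ', '   -   ', '   -   ', '   -   ', '   -   ', '   -   ']
0.55 ['   -   ', '   -   ', '0.38-0.63', '0.37-0.63', '0.39-0.60', '0.39-0.60', '   -   ', '   -   ', '   -   ', '   -   ', '   
[... 2309 characters left out ...]
 -   ', '0.35-0.68', '0.30-0.69', '0.14-0.75', '0.14-0.63', '0.31-0.63', '0.44-0.61', '0.37-0.61', '0.37-0.44', '   -   ', '   -   ', '   -   ', '   -   ', '   -   ']
0.7 ['0.28-0.29', '0.35-0.55', '0.31-0.68', '0.15-0.76', '0.14-0.63', '0.30-0.64', '0.29-0.61', '0.32-0.44', '0.48-0.49', '0.35-0.51', '0.48-0.48', '   -   ', '   -   ', '   -   ']
0.75 ['0.13-0.29', '0.41-0.42', '0.41-0.59', '   -   ', '0.34-0.61', '0.38-0.60', '0.14-0.55', '0.17-0.66', '0.14-0.55', '0.36-0.51', '0.48-0.48', '   -   ', '   -   ', '   -   ']
0.8 ['0.13-0.23', '   -   ', '   -   ', '   -   ', '0.35-0.60', '0.34-0.56', '0.14-0.55', '0.18-0.57', '0.14-0.55', '0.48-0.49', '   -   ', '   -   ', '   -   ', '   -   ']
```

View pics/topcrop.png

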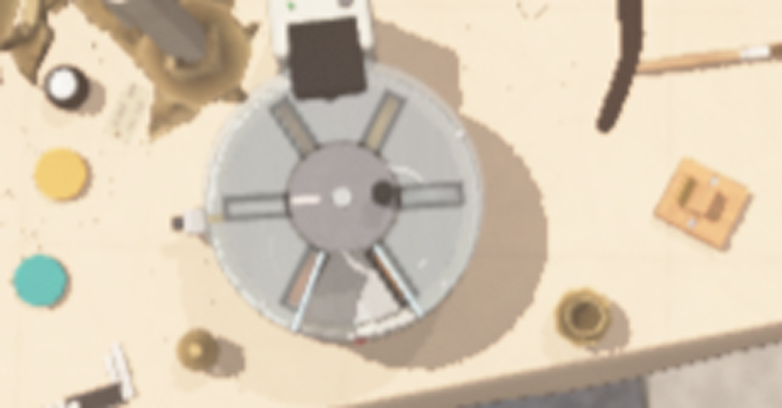

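The crop shows the white dial line and the empty slot pointing left (+y, about (255,207)), and the knob at (382,193). The opening and red mark are at the bottom (360,342). The rotor is therefore near -1.6 rad and needs about a +90° turn. The rest is at (705,200) and turned about 25°. Next I'll move to two wrist viewpoints and fit the arm's link lengths to check clearance to the candelabra.

```bash
python3 - <<'E'
from h import *
from scipy.optimize import least_squares
R0=robot.read_tool_rot(); print("R0",np.round(R0,3).tolist())
Rx=lambda yaw,t:np.array([[np.cos(yaw),-np.sin(yaw),0],[np.sin(yaw),np.cos(yaw),0],[0,0,1]])@cv2.Rodrigues(np.array([0,t,0.]))[0]@np.diag([1.,-1,-1])
rows=[]
for x,z,t in [(.4,.1,0),(.5,.2,0),(.6,.3,0),(.7,.1,0),(.45,.3,-.4),(.55,.25,-.3),(.6,.2,.2),(.5,.35,-.6)]:
    q=robot.inverse_kinematics(np.array([x,0,z]),Rx(0,t))
    if q is not None: rows.append((x,z,t,*q)); 
rows=np.array(rows); print(np.round(rows,3).tolist())
ok=rows[np.abs(np.sin(rows[:,6]))<.05]
def f(p):
    d1,a1,L2,L3,e,dt=p; x,z,t=ok[:,:3].T; q2=ok[:,4]; b=q2+ok[:,5]
    wr=x+dt*np.sin(t); wz=z+dt*np.cos(t)   # wrist = tcp - dt*toolz, toolz=(-sin t,0,-cos t)
    return np.r_[a1+L2*np.sin(q2)+L3*np.sin(b)-e*np.cos(b)-wr, d1+L2*np.cos(q2)+L3*np.cos(b)+e*np.sin(b)-wz]
s=least_squares(f,[.4,0,.4,.4,0,.2]); print("fit d1,a1,L2,L3,e,dt",np.round(s.x,3),abs(s.fun).max())
# low things
W=np.r_[cloud("top",np.load("top0.npz")["d"]).reshape(-1,3),cloud("scene",np.load("scene0.npz")["d"]).reshape(-1,3)]
h=W[(W[:,2]>.02)&(W[:,0]>.4)&(W[:,0]<.7)&(W[:,1]>.19)&(W[:,1]<.45)]
for x in np.arange(.44,.68,.03): print(round(x,2),[ (lambda c:f"{c[:,2].min():.2f}-{c[c[:,2]<.3][:,2].max(initial=0):.2f}" if len(c)>1 else "  -  ")(h[(abs(h[:,0]-x)<.015)&(abs(h[:,1]-y)<.015)]) for y in np.arange(.43,.2,-.03)])
Rd=np.array([[1.,0,0],[0,-1,0],[0,0,-1]])
P=[np.array([.42,-.17,.27]),np.array([.42,.05,.30])]
for i,p in enumerate(P):
    robot.goto(p,Rd); pr=imaging.camera_params("wrist"); im,d=imaging.read_camera("wrist")
    np.savez(f"w{i}.npz",im=im,d=d,K=pr["camera_matrix"],T=pr["world_from_camera"]); cv2.imwrite(f"pics/w{i}.png",im[:,:,::-1])
print(robot.read_t(),robot.read_joints())
E
```

```text
R0 [[0.946, 0.323, -0.0], [0.323, -0.946, 0.001], [0.0, -0.001, -1.0]]
[[0.4, 0.1, 0.0, -0.192, 0.417, 2.09, -0.0, 0.635, 1.379], [0.5, 0.2, 0.0, -0.153, 0.394, 1.725, -0.0, 1.022, 1.417], [0.6, 0.3, 0.0, -0.128, 0.476, 1.292, -0.0, 1.373, 1.443], [0.7, 0.1, 0.0, -0.109, 0.837, 1.192, -0.0, 1.113, 1.461], [0.45, 0.3, -0.4, -0.219, 0.03, 1.958, 0.122, 0.766, 1.28], [0.55, 0.25, -0.3, -0.161, 0.306, 1.738, 0.066, 0.803, 1.371], [0.6, 0.2, 0.2, -0.118, 0.652, 1.281, -0.024, 1.408, 1.459], [0.5, 0.35, -0.6, -0.215, 0.014, 1.898, 0.201, 0.651, 1.232]]
fit d1,a1,L2,L3,e,dt [ 0.223  0.008  0.503  0.377 -0.044  0.253] 0.0005335745479564391
0.44 ['0.06-0.08', '0.05-0.08', '  -  ', '  -  ', '  -  ', '  -  ', '  -  ', '  -  ']
0.47 ['0.05-0.06', '0.05-0.06', '  -  ', '  -  ', '  -  ', '  -  ', '  -  ', '0.03-0.04']
0.5 ['  -  ', '  -  ', '  -  ', '  -  ', '  -  ', '  -  ', '  -  ', '0.03-0.04']
0.53 ['  -  ', '  -  ', '  -  ', '  -  ', '  -  ', '0.52-0.00', '0.39-0.00', '  -  ']
0.56 ['  -  ', '  -  ', '  -  ', '  -  ', '0.53-0.00', '0.37-0.00', '0.37-0.00', '  -  ']
0.59 ['0.02-0.06', '0.02-0.06', '0.02-0.06', '0.02-0.04', '0.02-0.04', '0.37-0.00', '0.34-0.00', '  -  ']
0.62 ['0.02-0.13', '0.06-0.12', '0.02-0.12', '0.02-0.02', '0.02-0.04', '0.02-0.02', '0.02-0.03', '0.02-0.15']
0.65 ['0.06-0.07', '0.06-0.11', '0.02-0.12', '0.34-0.00', '0.30-0.00', '0.02-0.30', '0.02-0.30', '0.02-0.28']
0.68 ['0.06-0.07', '0.06-0.11', '0.07-0.12', '0.35-0.00', '0.02-0.30', '0.02-0.15', '0.03-0.30', '0.05-0.30']
2.6167 [-6.56230386e-02  1.47312457e-01  1.76586700e+00 -5.21028255e-04
  1.22860266e+00  1.50675360e+00]
```

View pics/w0.png

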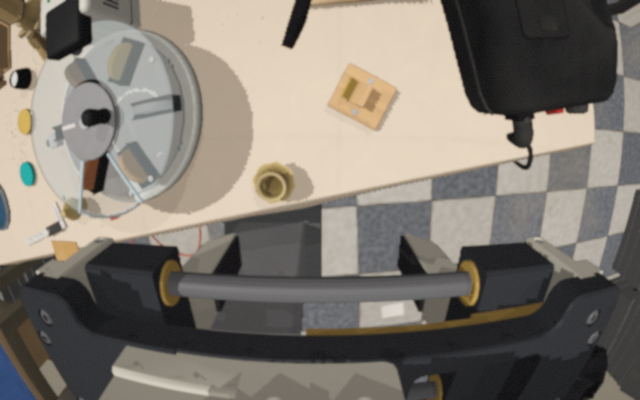

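View pics/w1.png

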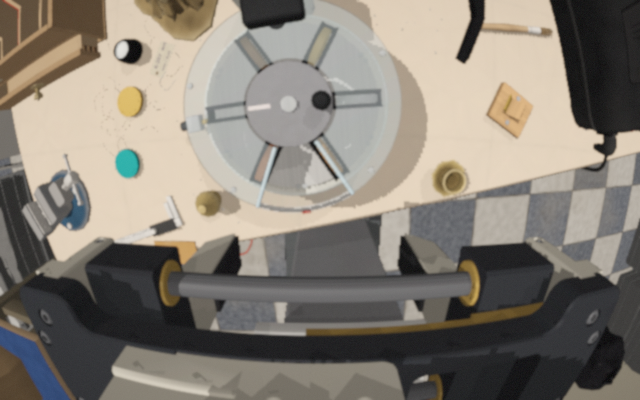

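w0 shows the rest at (363,96) and the drip pan at (273,182). w1 shows the changer hub at (289,104), the knob at (321,100), the dial line at (259,106), the red mark at (306,211), the disc at (130,101) and the knop at (207,203). I'll enlarge the rest and changer for precise points.

```bash
python3 - <<'E'
from h import *
a=np.load("w0.npz")["im"][55:140,320:405]; b=np.load("w1.npz")["im"][5:225,180:405]
A=cv2.resize(a,(320,320),interpolation=cv2.INTER_CUBIC); B=cv2.resize(b,None,fx=2,fy=2,interpolation=cv2.INTER_CUBIC)
c=np.zeros((440,780,3),np.uint8); c[:320,:320]=A; c[:,330:330+450]=B
cv2.imwrite("pics/c1.png",c[:,:,::-1])
def P(f): d=np.load(f); return dict(camera_matrix=d["K"],world_from_camera=d["T"])
S={"top":imaging.camera_params("top"),"scene":imaging.camera_params("scene"),"w0":P("w0.npz"),"w1":P("w1.npz")}
I={n:np.load(n+"0.npz")["im"] if n in("top","scene") else np.load(n+".npz")["im"] for n in S}
near=dict(top=(218,191),scene=(247,295),w0=(25,121),w1=(130,101))
dr={}
for n in S:
    hsv=cv2.cvtColor(I[n],cv2.COLOR_RGB2HSV); u,v=near[n]; print(n,"disc hsv",hsv[v,u],"bg",hsv[v+18,u-4 if u<40 else u+22])
    m,bl=blobs(I[n],(16,105,90),(32,255,255),20)
    c=[x for x in bl if np.hypot(x[1][0]-u,x[1][1]-v)<8]
    for s,q in c: dr[n]=q; print(n,s,q, onz("wrist" if n[0]=="w" else n,*q,.006,S[n]))
k=lambda n:"wrist" if n[0]=="w" else n
for a,b in [("top","scene"),("top","w1"),("scene","w1"),("w0","w1")]:
    if a in dr and b in dr: print(a,b,two(ray(k(a),*dr[a],S[a]),ray(k(b),*dr[b],S[b])))
E
```

```text
top disc hsv [ 21 126 242] bg [ 19  38 247]
top [211 184  15  15 173] [217.79768786 190.8265896 ] [0.52612111 0.31540977 0.006     ]
scene disc hsv [ 21 180 191] bg [ 89 234 145]
scene [237 287  20  17 264] [246.27272727 294.9280303 ] [0.5234742  0.31420941 0.006     ]
w0 disc hsv [ 21 137 210] bg [ 17  43 222]
w0 [ 18 109  13  25 264] [ 24.51515152 121.28030303] [0.52450926 0.31613709 0.006     ]
w1 disc hsv [ 21 128 221] bg [ 17  40 227]
w1 [118  87  25  29 577] [130.00693241 101.21837088] [0.52451596 0.31510372 0.006     ]
top scene (array([0.5248304 , 0.31472065, 0.00606241]), np.float64(0.002863858240986663))
top w1 (array([0.52534097, 0.31540642, 0.00570382]), np.float64(0.0016109391386933548))
scene w1 (array([0.52392152, 0.31454329, 0.00637581]), np.float64(0.0012264114941263403))
w0 w1 (array([0.52440671, 0.31405905, 0.00753026]), np.float64(1.6441557657320777e-05))
```

View pics/c1.png

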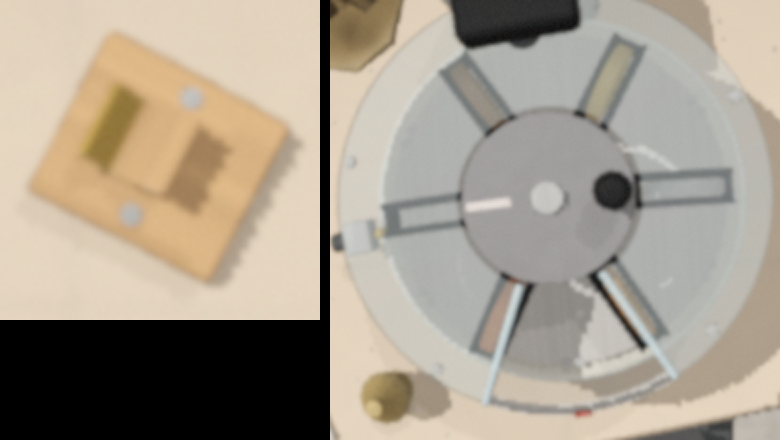

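The crop shows the rest's brass lip on its left side (110,125), so the rest's +x points right and down. Its base corners are (110,33), (287,130), (210,280) and (30,187). The changer hub is at (547,198), the knob at (612,190), the red mark at (583,412), and the sector edges run (519,285)-(487,400) and (600,270)-(672,377).

```bash
python3 - <<'E'
from h import *
def P(f): d=np.load(f); return dict(camera_matrix=d["K"],world_from_camera=d["T"])
S={"top":imaging.camera_params("top"),"scene":imaging.camera_params("scene"),"w0":P("w0.npz"),"w1":P("w1.npz")}
I={n:np.load(n+"0.npz")["im"] if n in("top","scene") else np.load(n+".npz")["im"] for n in S}
k=lambda n:"wrist" if n[0]=="w" else n
# rest corners
A=lambda u,v:((u+.5)/3.765-.5+320,(v+.5)/3.765-.5+55); B=lambda u,v:((u-330+.5)/2-.5+180,(v+.5)/2-.5+5)
C=np.array([onz("wrist",*A(*c),.012,S["w0"])[:2] for c in [(110,33),(287,130),(210,280),(30,187)]])
x=(C[1]-C[0]+C[2]-C[3])/2; y=(C[0]-C[3]+C[1]-C[2])/2
print("rest",C.round(4).tolist(),"c",C.mean(0),"Lx,Ly",np.linalg.norm(x),np.linalg.norm(y),"yaw",np.arctan2(x[1],x[0]),np.arctan2(y[1],y[0])-np.pi/2)
# rest by blob in w1/top (whole-block centroid)
for n,(u,v) in dict(w0=(363,96),w1=(511,110),top=(406,200)).items():
    m,bl=blobs(I[n],(8,70,60),(25,255,255),60)
    for s,q in bl:
        if np.hypot(q[0]-u,q[1]-v)<8:
            rect=cv2.minAreaRect(np.argwhere(cv2.connectedComponents(m)[1]==cv2.connectedComponents(m)[1][int(q[1]),int(q[0])])[:,::-1].astype(np.float32))
            bp=np.array([onz(k(n),*p,.012,S[n])[:2] for p in cv2.boxPoints(rect)]); e=bp[1]-bp[0]
            print("rest",n,bp.mean(0),"edges",np.linalg.norm(e),np.linalg.norm(bp[2]-bp[1]),"ang",np.degrees(np.arctan2(e[1],e[0]))%90)
# changer
pts=dict(hub=(547,198,.095),knobtop=(612,190,.127),red=(583,412,.09),oL=(487,402,.09),oR=(674,376,.09),iL=(520,284,.09),iR=(600,270,.09),w1=(467,206,.092),w2=(511,203,.092))
W={n:onz("wrist",*B(u,v),z,S["w1"]) for n,(u,v,z) in pts.items()}
for n,w in W.items():
    d=w-W["hub"]; print(n,w.round(4),"r",np.hypot(*d[:2]).round(4),"az",np.degrees(np.arctan2(d[1],d[0])).round(1))
print("hub tri top-w1",two(ray("top",300.4,197.8,S["top"]),ray("wrist",*B(547,198),S["w1"])))
for n,(u,v) in dict(w1=(321,100),top=(313.5,197.5),scene=(306,193)).items():
    m,bl=blobs(I[n],(0,0,0),(180,255,75 if n!="top" else 110),10)
    for s,q in bl:
        if np.hypot(q[0]-u,q[1]-v)<12: print("knob",n,s,q)
Wc=cloud("top",np.load("top0.npz")["d"]).reshape(-1,3); h=Wc[(Wc[:,2]>.02)&(Wc[:,0]>.25)&(Wc[:,1]<-.15)]
for x in np.arange(.3,.72,.05): print(round(x,2),[ (lambda c:f"{c[:,2].max():.2f}" if len(c)>1 else " - ")(h[(abs(h[:,0]-x)<.025)&(abs(h[:,1]-y)<.025)]) for y in np.arange(-.2,-.55,-.05)])
# head height near centre
h=Wc[(abs(Wc[:,1]-.06)<.1)&(Wc[:,0]>.55)&(Wc[:,0]<.72)&(Wc[:,2]>.1)&(Wc[:,2]<.25)]; print("head",h.min(0),h.max(0))
E
```

```text
rest [[0.5496, -0.2019], [0.5222, -0.2559], [0.4753, -0.2329], [0.5025, -0.1783]] c [ 0.51238002 -0.21725446] Lx,Ly 0.060745805999491385 0.05244674271524572 yaw -2.036985406573236 -2.030492576511854
rest w0 [ 0.51272506 -0.2174176 ] edges 0.05527319390928484 0.06221137564706299 ang 63.299355049455514
rest w1 [ 0.51310746 -0.21515435] edges 0.05764983960590164 0.07634197093131864 ang 51.97995729012406
rest top [ 0.5128907  -0.21801832] edges 0.05747756240079719 0.0656942856840314 ang 64.09023457995058
hub [0.503  0.0802 0.095 ] r 0.0 az 0.0
knobtop [0.5057 0.0496 0.127 ] r 0.0308 az -84.9
red [0.3943 0.0643 0.09  ] r 0.1099 az -171.6
oL [0.3997 0.1144 0.09  ] r 0.1088 az 161.7
oR [0.4136 0.0177 0.09  ] r 0.1091 az -145.0
iL [0.4609 0.0947 0.09  ] r 0.0445 az 161.0
iR [0.4675 0.0552 0.09  ] r 0.0435 az -144.9
w1 [0.5004 0.1199 0.092 ] r 0.0397 az 93.7
w2 [0.5011 0.098  0.092 ] r 0.0179 az 96.2
hub tri top-w1 (array([0.50308894, 0.07947711, 0.10447223]), np.float64(0.0005400632608192825))
knob w1 [312  91  19  19 268] [321.17537313 100.03358209]
knob top [310 194   8   7  43] [313.53488372 196.69767442]
knob scene [303 188   7  13  71] [305.47887324 194.38028169]
0.3 [' - ', ' - ', ' - ', ' - ', ' - ', ' - ', ' - ']
0.35 [' - ', ' - ', ' - ', ' - ', ' - ', ' - ', ' - ']
0.4 [' - ', ' - ', ' - ', ' - ', ' - ', ' - ', ' - ']
0.45 [' - ', ' - ', ' - ', ' - ', '0.06', '0.03', ' - ']
0.5 ['0.04', ' - ', ' - ', '0.11', '0.12', '0.11', '0.08']
0.55 ['0.03', ' - ', ' - ', '0.13', '0.13', '0.13', '0.12']
0.6 [' - ', ' - ', '0.12', '0.14', '0.14', '0.14', '0.13']
0.65 [' - ', ' - ', '0.14', '0.15', '0.14', '0.14', '0.12']
0.7 [' - ', ' - ', '0.14', '0.14', '0.14', '0.14', '0.11']
head [0.57960566 0.05959893 0.10060864] [0.66950737 0.1420844  0.12686931]
```

The disc is at (0.5244, 0.3148). The rest is at (0.5126, -0.2175) with yaw -2.035. The changer centre is (0.503, 0.080), its yaw is 0.145, and the rotor is at -1.627. Now I'll grip and turn the knob, with the closing line roughly tangential so the fingers clear the hub.

```bash
cat >> h.py <<'E'
DISC=np.array([.5244,.3148]); REST=np.array([.5126,-.2175]); RY=-2.035; CH=np.array([.503,.080]); CY=.145
def down(psi): c,s=np.cos(psi),np.sin(psi); return np.array([[c,s,0],[s,-c,0],[0,0,-1.]])
def rest(p):
    c,s=np.cos(RY),np.sin(RY); Rz=np.array([[c,-s,0],[s,c,0],[0,0,1]]); return Rz,Rz@np.asarray(p)+np.r_[REST,0]
E
python3 - <<'E'
from h import *
a0,a1=np.radians(-84.9),CY
R=down((a0+a1)/2)
kp=lambda a,z=.167: np.r_[CH+.031*np.array([np.cos(a),np.sin(a)]),z]
robot.goto(kp(a0,.23),R); move_gripper(.045)
print(robot.move_linear(kp(a0),.1,until_force=8), robot.read_ee_pos())
move_gripper(0.0); print("w",robot.read_width(),robot.read_grasp_force(),robot.read_wrist_force())
for a in np.linspace(a0,a1,9)[1:]:
    robot.move_linear(kp(a),.06); f=robot.read_wrist_force()
    er=np.array([np.cos(a),np.sin(a)]); print(round(np.degrees(a)),"rad",round(f[:2]@er,1),"tan",round(f[0]*-er[1]+f[1]*er[0],1),"z",round(f[2],1),robot.read_ee_pos()[:2]-kp(a)[:2])
    if np.linalg.norm(f)>60: print("STOP"); break
print(robot.read_t())
E
```

```text
False [0.50608967 0.04910184 0.16739518]
w 0.01677711661739305 30.000522136688232 [-3.24960629 -3.66282851  3.34999424]
-73 rad 3.6 tan -2.8 z 4.5 [ 0.00022174 -0.00028421]
-62 rad 1.8 tan -2.0 z 4.1 [ 3.68290929e-04 -4.86796465e-05]
-50 rad 2.1 tan -2.1 z 5.2 [2.27859217e-04 3.30264802e-05]
-38 rad 1.2 tan -1.2 z 4.8 [0.00030327 0.00032247]
-27 rad -0.3 tan 0.3 z 4.9 [0.00010263 0.00037613]
-15 rad -2.1 tan -1.5 z 5.0 [-5.75220578e-05  3.99049903e-04]
-3 rad -2.6 tan -1.8 z 6.1 [-0.00021123  0.00038231]
8 rad -3.5 tan -1.3 z 6.4 [-0.00034067  0.00030076]
7.625
```

```bash
python3 - <<'E'
from h import *
move_gripper(.045); p=robot.read_ee_pos(); robot.move_linear(p+[0,0,.06],.15)
for i,p in [(2,[.40,.07,.24]),(3,[.42,.10,.28])]:
    robot.goto(np.array(p),down(0)); pr=imaging.camera_params("wrist"); im,d=imaging.read_camera("wrist")
    np.savez(f"w{i}.npz",im=im,d=d,K=pr["camera_matrix"],T=pr["world_from_camera"])
    c=onz("wrist",0,0,0); 
print(robot.read_t())
a=np.load("w2.npz")["im"][30:230,180:440]; cv2.imwrite("pics/w2.png",cv2.resize(a,None,fx=3,fy=3,interpolation=cv2.INTER_CUBIC)[:,:,::-1])
# case edges near the rest
W=cloud("top",np.load("top0.npz")["d"]).reshape(-1,3); h=W[(W[:,2]>.03)&(W[:,0]>.3)&(W[:,1]<-.26)&(W[:,1]>-.5)]
for x in np.arange(.41,.66,.02):
    c=h[abs(h[:,0]-x)<.01]; print(round(x,2),c[np.argmax(c[:,1])].round(3) if len(c) else None)
# regrasp IK
Rz,ctr=rest([-.0033,0,.0364]); s=Rz@[.7071,0,.7071]; n=Rz@[-.7071,0,.7071]; yr=Rz[:,1]
for phi in (0,10,15,20,30,45,-15,-30):
    f=np.radians(phi); u=np.cos(f)*s-np.sin(f)*yr; z=-u
    for sg in (1,-1):
        y=sg*n; R=np.c_[np.cross(y,z),y,z]
        for off in (.0765,.13):
            q=robot.inverse_kinematics(ctr+off*u,R); print(phi,sg,off,None if q is None else np.round(q,2), (ctr+(off+.253)*u).round(3))
E
```

```text
9.9917
0.41 None
0.43 None
0.45 None
0.47 [ 0.479 -0.397  0.051]
0.49 [ 0.492 -0.392  0.057]
0.51 [ 0.518 -0.344  0.035]
0.53 [ 0.54  -0.335  0.065]
0.55 [ 0.559 -0.328  0.059]
0.57 [ 0.579 -0.324  0.056]
0.59 [ 0.598 -0.318  0.059]
0.61 [ 0.617 -0.314  0.061]
0.63 [ 0.639 -0.309  0.089]
0.65 [ 0.653 -0.304  0.057]
0 1 0.0765 [-0.93  0.79  1.6   0.72  1.26 -2.45] [ 0.41  -0.423  0.269]
0 1 0.13 [-0.99  0.75  1.55  0.68  1.36 -2.42] [ 0.393 -0.457  0.307]
0 -1 0.0765 [-0.93  0.79  1.6   0.72  1.26  0.69] [ 0.41  -0.423  0.269]
0 -1 0.13 [-0.99  0.75  1.55  0.68  1.36  0.72] [ 0.393 -0.457  0.307]
10 1 0.0765 [-0.97  0.74  1.77  0.89  1.11 -2.62] [ 0.36  -0.394  0.266]
10 1 0.13 [-1.04  0.68  1.74  0.82  1.2  -2.57] [ 0.335 -0.423  0.303]
10 -1 0.0765 [-0.97  0.74  1.77  0.89  1.11  0.53] [ 0.36  -0.394  0.266]
10 -1 0.13 [-1.04  0.68  1.74  0.82  1.2   0.57] [ 0.335 -0.423  0.303]
15 1 0.0765 [-0.99  0.72  1.85  0.99  1.04 -2.72] [ 0.337 -0.378  0.261]
15 1 0.13 [-1.07  0.65  1.83  0.9   1.12 -2.67] [ 0.308 -0.404  0.298]
15 -1 0.0765 [-0.99  0.72  1.85  0.99  1.04  0.42] [ 0.337 -0.3
[... 807 characters left out ...]
1.89  1.02 -0.53] [ 0.232 -0.258  0.201]
45 -1 0.13 [-1.19  0.7   2.35  1.74  1.03 -0.51] [ 0.186 -0.265  0.228]
-15 1 0.0765 [-0.86  0.9   1.35  0.56  1.53 -2.29] [ 0.49  -0.454  0.261]
-15 1 0.13 [-0.9   0.89  1.25  0.53  1.64 -2.26] [ 0.486 -0.493  0.298]
-15 -1 0.0765 [-0.86  0.9   1.35  0.56  1.53  0.85] [ 0.49  -0.454  0.261]
-15 -1 0.13 [-0.9   0.89  1.25  0.53  1.64  0.88] [ 0.486 -0.493  0.298]
-30 1 0.0765 [-0.79  1.04  1.09  0.45  1.82 -2.19] [ 0.571 -0.469  0.238]
-30 1 0.13 [-0.82  1.06  0.93  0.44  1.95 -2.16] [ 0.58  -0.51   0.271]
-30 -1 0.0765 [-0.79  1.04  1.09  0.45  1.82  0.95] [ 0.571 -0.469  0.238]
-30 -1 0.13 [-0.82  1.06  0.93  0.44  1.95  0.98] [ 0.58  -0.51   0.271]
```

View pics/w2.png

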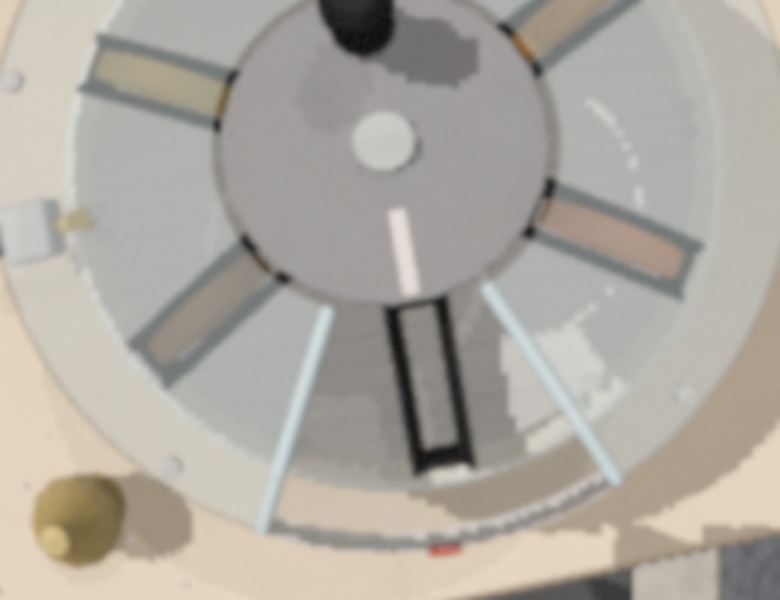

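The picture shows the empty slot standing in the opening, lined up with the red mark. Its inner corners are near (402,308), (438,303), (458,447) and (422,453). I'll measure the slot from the two wrist views, then pick up the disc along a path that stays clear of the candelabra.

```bash
python3 - <<'E'
from h import *
def P(f): d=np.load(f); return dict(camera_matrix=d["K"],world_from_camera=d["T"])
cen={}
for f in("w2","w3"):
    p=P(f+".npz"); im=np.load(f+".npz")["im"]
    # expected pixel: take dark blob whose ray at z=.061 is nearest to the opening
    m=cv2.inRange(cv2.cvtColor(im,cv2.COLOR_RGB2HSV),(0,0,0),(180,255,62)); n,l,s,c=cv2.connectedComponentsWithStats(m)
    o=CH-.07*np.array([np.cos(CY),np.sin(CY)])
    best=[(np.linalg.norm(onz("wrist",*c[i],.061,p)[:2]-o),i) for i in range(1,n) if s[i,4]>60]; i=min(best)[1]
    rc=cv2.minAreaRect(np.argwhere(l==i)[:,::-1].astype(np.float32)); bx=cv2.boxPoints(rc)
    b=np.array([onz("wrist",*q,.061,p)[:2] for q in bx]); cen[f]=bx.mean(0)
    e=[b[1]-b[0],b[2]-b[1]]; e=max(e,key=np.linalg.norm)
    print(f,s[i],"c",b.mean(0).round(4),"exp",o.round(4),"L",np.linalg.norm(b[1]-b[0]).round(4),np.linalg.norm(b[2]-b[1]).round(4),"az",np.degrees(np.arctan2(e[1],e[0]))%180)
print(two(ray("wrist",*cen["w2"],P("w2.npz")),ray("wrist",*cen["w3"],P("w3.npz"))))
t=.2; z=np.array([np.sin(t),0,-np.cos(t)]); R=np.c_[[np.cos(t),0,np.sin(t)],[0,-1,0],z]
g=np.r_[DISC,.005]-.0635*z
robot.goto(np.array([.33,.27,.18]),R); move_gripper(.060)
robot.move_linear(g+[-.02,0,.07],.25)
robot.move_linear(g-.03*z,.15)
print(robot.move_linear(g,.06,until_force=6), robot.read_ee_pos()-g)
move_gripper(0); print(robot.read_width(),robot.read_grasp_force(),robot.read_wrist_force(),robot.read_t())
E
```

```text
w2 [309 129  28  58 424] c [0.4349 0.0684] exp [0.4337 0.0699] L 0.0176 0.0494 az 10.769259989349848
w3 [341 151  22  45 307] c [0.4339 0.0686] exp [0.4337 0.0699] L 0.0172 0.0464 az 10.290261321571904
(array([0.43497266, 0.06870719, 0.06223294]), np.float64(0.0009592825305290993))
True [-0.00036754 -0.00024462 -0.00129213]
0.0425892382525209 30.92729100433644 [-0.20674199  0.24862941  5.62728548] 13.6167
```

```bash
python3 - <<'E'
from h import *
p=robot.read_ee_pos(); R=robot.read_tool_rot()
robot.move_linear(p+[0,0,.03],.08); print(robot.read_width(),robot.read_grasp_force(),robot.read_wrist_force())
robot.move_linear(np.array([.42,.30,.16]),.2); robot.move_linear(np.array([.34,.27,.24]),.2)
im,d=imaging.read_camera("wrist"); cv2.imwrite("pics/w4.png",cv2.resize(im[200:400,150:490],None,fx=2.2,fy=2.2)[:,:,::-1])
print(robot.read_width(),robot.read_t(), (R.T@np.r_[DISC-p[:2],-p[2]]).round(4), robot.read_ee_pos())
# rest place IK
Rz,ctr=rest([-.0033,0,.0364]); s=Rz@[.7071,0,.7071]; n=Rz@[-.7071,0,.7071]
for t in (.2,):
    Q=np.c_[-s,np.cross(n,-s),n]; Rt=Q@R
    tcp=ctr+Q@(p-np.r_[DISC,.004]); print("place",Rt.round(3).tolist(),tcp,robot.inverse_kinematics(tcp,Rt),robot.inverse_kinematics(tcp+.06*n,Rt))
# slot from inner corners in w2
dd=np.load("w2.npz"); P=dict(camera_matrix=dd["K"],world_from_camera=dd["T"])
C=np.array([onz("wrist",180+(u+.5)/3-.5,30+(v+.5)/3-.5,.061,P)[:2] for u,v in [(402,308),(438,303),(458,447),(422,453)]])
e=C[0]+C[1]-C[2]-C[3]; print("slot",C.round(4).tolist(),C.mean(0),np.degrees(np.arctan2(e[1],e[0])))
E
```

```text
0.042252517885885896 29.999805092811584 [-0.0823046  -0.69760752 -1.53756575]
0.04279847343453064 15.65 [-0.0006 -0.0001  0.0672] [0.34063656 0.27009571 0.23912106]
place [[0.373, 0.894, -0.247], [0.745, -0.448, -0.495], [-0.553, 0.0, -0.833]] [ 0.52979448 -0.18342969  0.08920095] [-0.22707212  0.7502578   1.57384715 -0.65772019  1.07549424  0.63401274] [-0.15876664  0.71125861  1.50077625 -0.6027666   1.19687207  0.60790519]
slot [[0.4577, 0.0765], [0.4592, 0.0661], [0.416, 0.06], [0.4142, 0.0708]] [0.43677389 0.06833391] 7.778736609905187
```

View pics/w4.png

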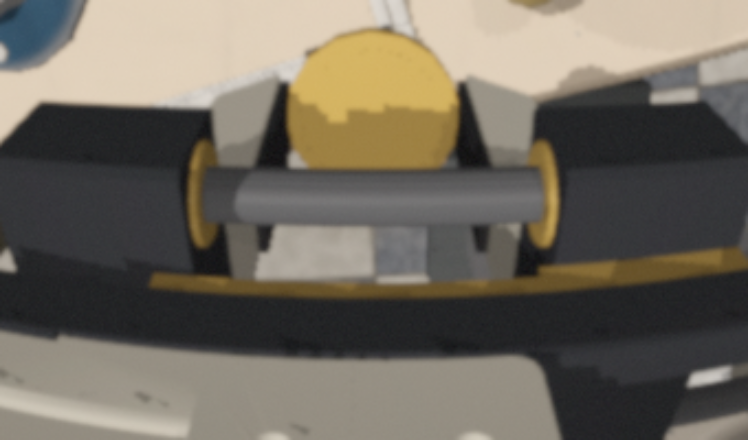

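The picture shows the disc held between both pads, centred at about (374,110) in the crop. I'll check its tilt in the hand by fitting a plane to the wrist depth, then carry it over to the rest.

```bash
cat >> h.py <<'E'
def disc_in_hand(lo=(18,110,100),hi=(32,255,255),box=(270,400,205,285)):
    """plane fit of the disc's visible face in the tool frame from wrist depth"""
    P=imaging.camera_params("wrist"); R=robot.read_tool_rot(); p=robot.read_ee_pos(); im,d=imaging.read_camera("wrist")
    m=cv2.inRange(cv2.cvtColor(im,cv2.COLOR_RGB2HSV),np.array(lo),np.array(hi)); k=np.zeros_like(m); k[box[2]:box[3],box[0]:box[1]]=1
    m=cv2.erode(m*k,np.ones((3,3))); v,u=np.nonzero((m>0)&(d>0))
    K=P["camera_matrix"]; a=(u-K[0,2])/K[0,0]; b=(v-K[1,2])/K[1,1]; r=np.hypot(a,b); t=np.tan(r)/np.maximum(r,1e-9)
    D=d[v,u]; X=np.c_[a*t*D,-b*t*D,-D]; W=X@P["world_from_camera"][:3,:3].T+P["world_from_camera"][:3,3]; X=(W-p)@R
    md=np.median(X,0); X=X[np.linalg.norm(X-md,axis=1)<.03]; c=X.mean(0); U,S,V=np.linalg.svd(X-c); n=V[2]*-np.sign(V[2,2])
    return len(X),c,n,S/np.sqrt(len(X)),X
E
python3 - <<'E'
from h import *
N,c,n,S,X=disc_in_hand(); R=robot.read_tool_rot()
print(N,"c",c.round(4),"n",n.round(3),"exp",(R.T@[0,0,1]).round(3),"rms",S,"tool x,y,z range",X.min(0).round(4),X.max(0).round(4))
E
```

```text
3816 c [ 0.0045 -0.0019  0.0597] n [ 0.198  0.    -0.98 ] exp [ 0.195  0.002 -0.981] rms [0.01064747 0.00901909 0.00063086] tool x,y,z range [-0.0117 -0.0225  0.055 ] [0.0225 0.0189 0.0652]
```

The disc lies untilted in the hand. Before placing it, I'll check the wrist and forearm clearance to the candelabra for a few grip angles on the rest.

```bash
cat >> h.py <<'E'
def obstacles():
    W=np.r_[cloud("top",np.load("top0.npz")["d"]).reshape(-1,3),cloud("scene",np.load("scene0.npz")["d"]).reshape(-1,3)]
    return W[(W[:,2]>.14)&(W[:,0]>.45)&(W[:,0]<1)&(abs(W[:,1])<.5)]
def clear(q,tcp,R,O):
    """distance of candelabra points to wrist centre / forearm line"""
    w=tcp-.253*R[:,2]; r=.008+.503*np.sin(q[1]); e=np.array([r*np.cos(q[0]),r*np.sin(q[0]),.223+.503*np.cos(q[1])])
    b=q[1]+q[2]; e2=e+.044*np.array([-np.cos(b)*-1*np.cos(q[0]),np.cos(b)*np.sin(q[0]),-np.sin(b)])
    t=np.clip((O-e2)@(w-e2)/((w-e2)@(w-e2)),0,1); dd=np.linalg.norm(O-(e2+t[:,None]*(w-e2)),axis=1); g=np.clip((O-w)@(tcp-w)/.253**2,0,1)
    return w,dd.min(),np.linalg.norm(O-(w+g[:,None]*(tcp-w)),axis=1).min()
def restpose(th,c_tool,n_tool):
    """tool pose putting the held disc (centre, frame in tool) on the seat; th = turn about the face normal"""
    Rz,ctr=rest([-.0033,0,.0364]); s=Rz@[.70711,0,.70711]; n=Rz@[-.70711,0,.70711]; y=Rz[:,1]
    e=-np.cos(th)*s+np.sin(th)*y; Q=np.c_[e,np.cross(n,e),n]
    t=.2; R=Q@np.c_[[np.cos(t),0,np.sin(t)],[0,-1,0],[np.sin(t),0,-np.cos(t)]]
    return R,ctr-R@c_tool,s,n
E
python3 - <<'E'
from h import *
O=obstacles(); ct=np.array([-.0006+.0008,0,.0672-.0039])
for th in (-30,0,20,30):
    R,tcp,s,n=restpose(np.radians(th),ct,None)
    for off in (np.zeros(3),np.array([0,0,.07]),np.array([-.03,-.02,.09])):
        q=robot.inverse_kinematics(tcp+off,R); print(th,off,None if q is None else (q.round(2),[np.round(v,3) for v in clear(q,tcp+off,R,O)]))
q=robot.inverse_kinematics(np.array([.40,-.06,.26]),down(.5)); print(q)
E
```

```text
-30 [0. 0. 0.] (array([-0.23,  0.8 ,  1.48, -0.61,  1.21,  0.07]), [array([ 0.623, -0.067,  0.294]), np.float64(0.103), np.float64(0.103)])
-30 [0.   0.   0.07] (array([-0.23,  0.7 ,  1.44, -0.58,  1.32, -0.01]), [array([ 0.623, -0.067,  0.364]), np.float64(0.085), np.float64(0.085)])
-30 [-0.03 -0.02  0.09] (array([-0.27,  0.64,  1.51, -0.6 ,  1.3 , -0.04]), [array([ 0.593, -0.087,  0.384]), np.float64(0.12), np.float64(0.12)])
0 [0. 0. 0.] (array([-0.23,  0.75,  1.57, -0.66,  1.08,  0.63]), [array([ 0.592, -0.058,  0.3  ]), np.float64(0.122), np.float64(0.122)])
0 [0.   0.   0.07] (array([-0.23,  0.65,  1.53, -0.62,  1.19,  0.54]), [array([ 0.592, -0.058,  0.37 ]), np.float64(0.101), np.float64(0.101)])
0 [-0.03 -0.02  0.09] (array([-0.27,  0.58,  1.6 , -0.63,  1.17,  0.51]), [array([ 0.562, -0.078,  0.39 ]), np.float64(0.136), np.float64(0.136)])
20 [0. 0. 0.] (array([-0.21,  0.73,  1.63, -0.73,  1.  ,  1.04]), [array([ 0.574, -0.046,  0.297]), np.float64(0.124), np.float64(0.124)])
20 [0.   0.   0.07] (array([-0.21,  0.63,  1.59, -0.67,  1.12,  0.94]), [array([ 0.574, -0.046,  0.367]), np.float64(0.104), np.float64(0.104)])
20 [-0.03 -0.02  0.09] (array([-0.26,  0.56,  1.66, -0.69,  1.09,  0.9 ]), [array([ 0.544, -0.066,  0.387]), np.float64(0.139), np.float64(0.139)])
30 [0. 0. 0.] (array([-0.2 ,  0.73,  1.66, -0.77,  0.98,  1.26]), [array([ 0.567, -0.039,  0.294]), np.float64(0.124), np.float64(0.124)])
30 [0.   0.   0.07] (array([-0.2 ,  0.62,  1.62, -0.71,  1.09,  1.14]), [array([ 0.567, -0.039,  0.364]), np.float64(0.104), np.float64(0.104)])
30 [-0.03 -0.02  0.09] (array([-0.25,  0.55,  1.69, -0.72,  1.07,  1.11]), [array([ 0.537, -0.059,  0.384]), np.float64(0.14), np.float64(0.14)])
[-3.38918408e-01  1.54493928e-01  1.87724410e+00 -4.44089210e-16
  1.10985463e+00  7.31877919e-01]
```

```bash
python3 - <<'E'
from h import *
ct=np.array([.0002,0,.0633]); R,tcp,s,n=restpose(0,ct,None)
robot.goto(np.array([.40,-.06,.27]),down(.5))
robot.goto(tcp+[-.03,-.02,.09],R); print(robot.read_width())
robot.move_linear(tcp+.006*n+.006*s,.12); robot.pause(.2); f0=robot.read_wrist_force()
a=robot.move_linear(tcp-.004*n+.006*s,.02,until_force=3); p=robot.read_ee_pos()-tcp; print(a,"n",p@n,"s",p@s,robot.read_wrist_force()-f0)
p1=robot.read_ee_pos()
b=robot.move_linear(p1+.0008*n-.014*s,.03,until_force=3.5); p=robot.read_ee_pos()-tcp; f=robot.read_wrist_force()-f0; print(b,"n",p@n,"s",p@s,"fn",f@n,"fs",f@s,f)
N,c,nn,S,X=disc_in_hand(); print(N,nn,"exp .199,0,-.98",c,robot.read_width(),robot.read_t())
E
```

```text
0.04238136095237936
True n -0.0033744018417952173 s 0.006050399617283223 [1.43188637 0.97548688 6.00879584]
True n -0.0031696019216139355 s 0.0046455356162974516 fn 3.378322703229163 fs 3.0239140447035955 [ 0.96681919 -0.20382046  4.52704441]
4137 [ 0.13389837 -0.00115672 -0.99099439] exp .199,0,-.98 [ 0.00766424 -0.00126768  0.05890893] 0.04248762049154982 19.7
```

```bash
python3 - <<'E'
from h import *
out=np.zeros((600,800,3),np.uint8)
im,d=imaging.read_camera("scene"); np.savez("scene5.npz",im=im,d=d)
o,dr=None,None
a=cv2.resize(im[135:215,300:390],(450,400),interpolation=cv2.INTER_CUBIC); out[:400,:450]=a
wi,_=imaging.read_camera("wrist"); np.savez("w5.npz",im=wi,d=_)
out[:400,460:800]=cv2.resize(wi[120:320,235:405],(340,400),interpolation=cv2.INTER_CUBIC)
ti,td=imaging.read_camera("top"); out[400:600,:250]=cv2.resize(ti[175:225,375:437],(250,200),interpolation=cv2.INTER_CUBIC)
cv2.imwrite("pics/c5.png",out[:,:,::-1])
E
```

```text
(no output)
```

View pics/c5.png

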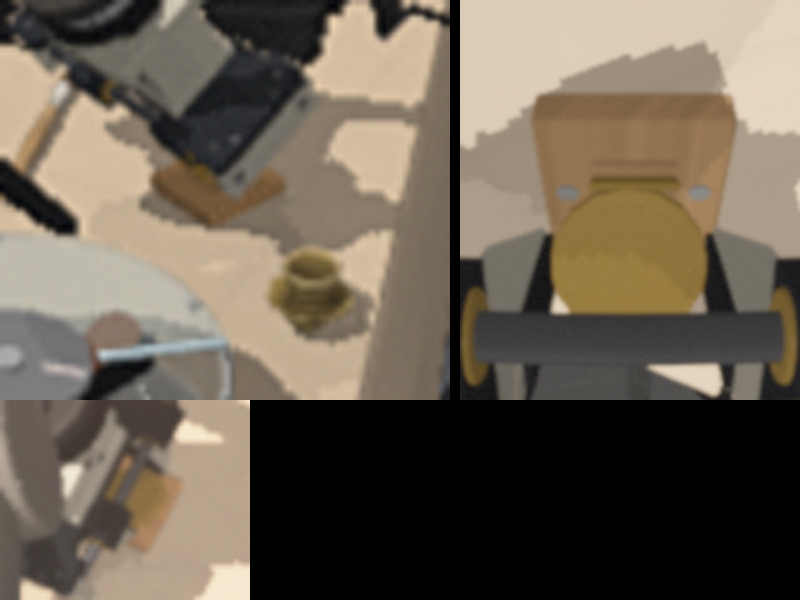

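The wrist view shows the disc's lower edge at the brass lip (635,186 in the composite). The lip spans x 590-680, and the base's front edge is at y≈97. I'll measure where the lip and base are from the depth in this view.

```bash
python3 - <<'E'
from h import *
z=np.load("w5.npz"); P=imaging.camera_params("wrist"); K=P["camera_matrix"]; T=P["world_from_camera"]; d=z["d"]; im=z["im"]
v,u=np.mgrid[:400,:640]; a=(u-K[0,2])/K[0,0]; b=(v-K[1,2])/K[1,1]; r=np.hypot(a,b); t=np.tan(np.minimum(r,1.3))/np.maximum(r,1e-9)
W=np.stack([a*t*d,-b*t*d,-d],-1)@T[:3,:3].T+T[:3,3]
Rz,_=rest([0,0,0]); F=(W-np.r_[REST,0])@Rz
u0=322
for vv in range(160,226,2): print(vv,(F[vv,u0]*1000).round(1),im[vv,u0])
for name,(x,y) in dict(bl=(537,100),br=(733,100),bl2=(548,120),br2=(722,120),sc1=(568,192),sc2=(699,192)).items():
    uu,vv=int(235+(x-460)/2),int(120+y/2); print(name,(F[vv,uu]*1000).round(1))
E
```

```text
160 [-34.1   0.2  -0.5] [158 144 125]
162 [-33.4   0.2   0.3] [157 143 125]
164 [-31.2   0.3  -0.3] [155 141 124]
166 [-29.8   0.3  -0.1] [139 122 101]
168 [-31.1   0.2   2.8] [129 102  74]
170 [-30.8   0.2   4. ] [125  98  68]
172 [-30.8   0.2   5.5] [126  97  67]
174 [-31.4   0.2   7.7] [127  99  67]
176 [-30.9   0.2   8.6] [130 102  72]
178 [-31.1   0.2  10.4] [136 107  75]
180 [-31.4   0.2  12.1] [147 114  81]
182 [-30.3   0.2  12.5] [151 118  83]
184 [-28.1   0.2  11.9] [151 118  84]
186 [-27.9   0.2  13.2] [152 119  83]
188 [-25.3   0.2  12.4] [152 119  84]
190 [-23.8   0.2  12.5] [152 120  84]
192 [-22.7   0.3  12.9] [153 121  84]
194 [-19.5   0.3  11.6] [152 120  84]
196 [-18.8   0.3  12.6] [151 119  83]
198 [-17.5   0.3  12.9] [151 119  82]
200 [-15.6   0.3  12.8] [139 108  76]
202 [-14.6   0.3  13.5] [134 105  75]
204 [-14.5   0.3  14.8] [141 111  77]
206 [-14.1   0.3  16. ] [141 111  77]
208 [-13.7   0.3  17.1] [116  93  59]
210 [-21.7   0.2  24.6] [104  83  43]
212 [-23.1   0.2  27. ] [124 101  48]
214 [-22.8   0.2  28.1] [131 106  53]
216 [-18.3   0.2  26.1] [141 115  60]
218 [-16.6   0.2  26.1] [146 119  65]
220 [-16.9   0.2  27.7] [144 118  62]
222 [-15.1   0.2  27.7] [145 119  63]
224 [-15.2   0.2  29.1] [143 117  63]
bl [-30.5 -26.9   3.5]
br [-29.3  27.7   2.3]
bl2 [-31.2 -22.7  11.8]
br2 [-31.3  23.7  11.8]
sc1 [ -1.2 -19.5  13.5]
sc2 [-0.8 19.8 13.2]
```

```bash
python3 - <<'E'
from h import *
N,c,nn,S,X=disc_in_hand(box=(270,400,200,285)); R=robot.read_tool_rot(); p=robot.read_ee_pos(); Rz,ctr=rest([-.0033,0,.0364])
r,tcp,s,n=restpose(0,np.array([.0002,0,.0633]),None)
print("R err",np.degrees(np.linalg.norm(cv2.Rodrigues(R@r.T)[0])), "normal rest",(Rz.T@R@nn).round(3))
W=X@R.T+p-ctr; print("n range",np.percentile(W@n,[2,50,98]),"s",(W@s).min(),(W@s).max(),"y",(W@Rz[:,1]).min(),(W@Rz[:,1]).max())
for lo in np.arange(-.02,.02,.005):
    k=(W@s>lo)&(W@s<lo+.005); print(round(lo,3),k.sum(),np.median((W@n)[k]) if k.sum() else 0)
# rim fit in the (y,s) plane from the outermost points of each direction
yy=W@Rz[:,1]; ss=W@s; h=cv2.convexHull(np.c_[yy,ss].astype(np.float32)*1000)[:,0]; print("hull",h[np.argsort(h[:,1])].round(1).tolist()[:14]); print("circ",cv2.minEnclosingCircle(h))
E
```

```text
R err 0.06352211538398388 normal rest [-0.659 -0.001  0.752]
n range [0.00084911 0.00243497 0.00765072] s -0.021501422752254785 0.01631157588795316 y -0.02188619408791164 0.019104199005740098
-0.02 295 0.0029828016065999103
-0.015 500 0.002739300712066112
-0.01 607 0.0026053471359597674
-0.005 641 0.0024790742086630763
0.0 646 0.0022720297238798103
0.005 630 0.0021751940114613593
0.01 516 0.0019696721824462816
0.015 103 0.0018645465731855332
hull [[5.400000095367432, -21.5], [-3.5, -21.399999618530273], [-4.0, -21.399999618530273], [-9.100000381469727, -21.299999237060547], [-10.100000381469727, -21.200000762939453], [10.899999618530273, -21.200000762939453], [-10.399999618530273, -21.100000381469727], [11.199999809265137, -21.0], [-11.199999809265137, -20.200000762939453], [-17.0, -11.899999618530273], [-18.100000381469727, -10.100000381469727], [-20.899999618530273, -5.599999904632568], [18.299999237060547, -5.0], [-21.700000762939453, -2.5999999046325684]]
circ ((-1.040149450302124, -1.4036086797714233), 23.128873825073242)
```

The disc is against the face and lip, within calibration (centre about +1.5 mm along the slope and -1.6 mm along the normal). I'll release it, back off and re-measure.

```bash
cat >> h.py <<'E'
def disc_on_rest(save=None):
    P=imaging.camera_params("wrist"); im,d=imaging.read_camera("wrist"); K=P["camera_matrix"]; T=P["world_from_camera"]
    if save: cv2.imwrite(save,im[:,:,::-1])
    v,u=np.mgrid[:400,:640]; a=(u-K[0,2])/K[0,0]; b=(v-K[1,2])/K[1,1]; r=np.hypot(a,b); t=np.tan(np.minimum(r,1.3))/np.maximum(r,1e-9)
    W=np.stack([a*t*d,-b*t*d,-d],-1)@T[:3,:3].T+T[:3,3]; Rz,ctr=rest([-.0033,0,.0364]); L=(W-ctr)@Rz
    s=(L[...,0]+L[...,2])*.70711; n=(L[...,2]-L[...,0])*.70711; y=L[...,1]
    m=cv2.inRange(cv2.cvtColor(im,cv2.COLOR_RGB2HSV),np.array((19,110,70)),np.array((32,255,255)))
    k=(m>0)&(np.hypot(s,y)<.035)&(abs(n-.003)<.006)&(d>0); pts=np.c_[y[k],s[k],n[k]]
    A=np.c_[pts[:,:2],np.ones(len(pts))]; pl=np.linalg.lstsq(A,pts[:,2],rcond=None)[0]
    h=cv2.convexHull((pts[:,:2]*1000).astype(np.float32))[:,0]; return len(pts),pl,h
E
python3 - <<'E'
from h import *
move_gripper(.062); robot.pause(.2); R=robot.read_tool_rot(); p=robot.read_ee_pos(); print(robot.read_wrist_force())
robot.move_linear(p-.03*R[:,2],.1); robot.move_linear(p-.03*R[:,2]+[-.03,-.02,.06],.2)
N,pl,h=disc_on_rest("pics/w6.png"); print(N,"plane dn/dy,dn/ds,n0",pl.round(4)); print(h.round(1).tolist()); print(cv2.minEnclosingCircle(h), robot.read_t())
E
```

```text
[ 0.50419077 -0.29337132  0.89447494]
3096 plane dn/dy,dn/ds,n0 [ 0.0015 -0.0508  0.0027]
[[19.600000381469727, 4.400000095367432], [18.700000762939453, 8.100000381469727], [18.100000381469727, 10.100000381469727], [16.899999618530273, 12.899999618530273], [13.899999618530273, 17.200000762939453], [12.5, 18.600000381469727], [11.699999809265137, 19.299999237060547], [9.100000381469727, 21.399999618530273], [7.5, 22.100000381469727], [5.599999904632568, 22.799999237060547], [2.5999999046325684, 23.600000381469727], [-0.699999988079071, 24.299999237060547], [-9.100000381469727, 23.0], [-14.0, 20.200000762939453], [-16.700000762939453, 17.5], [-18.100000381469727, 16.0], [-19.5, 14.0], [-21.5, 9.800000190734863], [-22.200000762939453, 7.699999809265137], [-22.899999618530273, 5.0], [-22.899999618530273, 4.199999809265137], [-22.899999618530273, 2.799999952316284], [-22.299999237060547, -3.0], [-20.899999618530273, -6.300000190734863], [-12.0, -20.299999237060547], [-11.300000190734863, -20.899999618530273], [-5.099999904632568, -21.100000381469727], [2.4000000953674316, -21.200000762939453], [11.399999618530273, -20.700000762939453], [18.100000381469727, -6.800000190734863], [19.100000381469727, -3.4000000953674316], [19.600000381469727, -0.5]]
((-0.10179918259382248, 0.5395537614822388), 24.161033630371094) 21.6583
```

```bash
python3 - <<'E'
from h import *
Rz,ctr=rest([-.0033,0,.0364]); s0=Rz@[.70711,0,.70711]; n0=Rz@[-.70711,0,.70711]; y=Rz[:,1]
k=.045; s=s0-k*n0; s/=np.linalg.norm(s); n=np.cross(s,-y); n*=np.sign(n@n0)
c=ctr+.0023*s0-.0015*y-.0013*n0
f=np.radians(9); u=np.cos(f)*s-np.sin(f)*y; z=-u; R=np.c_[np.cross(n,z),n,z]; print(np.linalg.det(R))
g=c+.0755*u; pre=c+.135*u
robot.goto(np.array([.40,-.25,.30]),down(2.57)); move_gripper(.026)
robot.goto(pre,R); f0=robot.read_wrist_force()
print(robot.move_linear(g,.05,until_force=4),robot.read_ee_pos()-g,robot.read_wrist_force()-f0)
N,pl,h=disc_on_rest(); print(N,pl.round(4),cv2.minEnclosingCircle(h))
im,d=imaging.read_camera("wrist"); cv2.imwrite("pics/w7.png",cv2.resize(im[190:390,150:490],None,fx=2.2,fy=2.2)[:,:,::-1]); print(robot.read_t(),robot.read_width())
E
```

```text
1.0000000000000002
False [-1.15000205e-05 -3.05182420e-04  1.86887449e-04] [-1.2686937  -0.99549299 -1.76760214]
663 [ 0.0826 -0.1245  0.0026] ((-1.7627066373825073, 1.4598157405853271), 24.29002571105957)
26.6333 0.02596497006188019
```

View pics/w7.png

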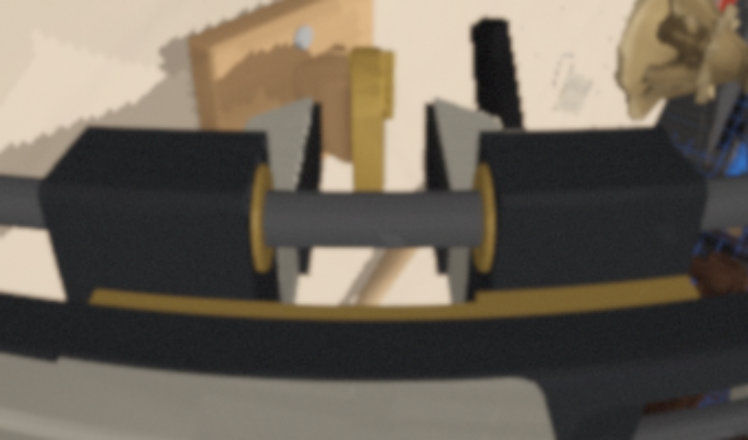

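The disc is edge-on between the open fingers, spanning x 352-383 in the crop. The finger inner edges are at 320 and 430, so I'll shift about 1.5 mm toward the back finger before closing.

```bash
cat >> h.py <<'E'
def rim_in_hand():
    from scipy.optimize import least_squares
    P=imaging.camera_params("wrist"); R=robot.read_tool_rot(); p=robot.read_ee_pos(); im,d=imaging.read_camera("wrist"); K=P["camera_matrix"]; T=P["world_from_camera"]
    m=cv2.inRange(cv2.cvtColor(im,cv2.COLOR_RGB2HSV),np.array((17,100,60)),np.array((32,255,255)))
    v,u=np.mgrid[:400,:640]; a=(u-K[0,2])/K[0,0]; b=(v-K[1,2])/K[1,1]; r=np.hypot(a,b); t=np.tan(np.minimum(r,1.3))/np.maximum(r,1e-9)
    X=(np.stack([a*t*d,-b*t*d,-d],-1)@T[:3,:3].T+T[:3,3]-p)@R
    k=(cv2.erode(m,np.ones((3,3)))>0)&(d>0)&(abs(X[...,1])<.01)&(X[...,2]>.045)&(X[...,2]<.12)&(abs(X[...,0])<.03); X=X[k]
    s=least_squares(lambda q:np.hypot(X[:,0]-q[0],X[:,2]-q[1])-.022,[0,.0755],loss="soft_l1",f_scale=.0005)
    return len(X),s.x,np.sqrt(np.mean(s.fun**2)),X
E
python3 - <<'E'
from h import *
R=robot.read_tool_rot(); p=robot.read_ee_pos(); n=R[:,1]
robot.move_linear(p-.0017*n,.02); f0=robot.read_wrist_force()
move_gripper(0); print(robot.read_width(),robot.read_grasp_force(),robot.read_wrist_force()-f0)
p=robot.read_ee_pos(); robot.move_linear(p+[0,0,.012],.04); robot.move_linear(p+[-.01,0,.10],.15)
robot.goto(np.array([.40,-.20,.28]),down(2.6)); print(robot.read_width(),robot.read_grasp_force())
N,c,e,X=rim_in_hand(); print(N,c,e,X.min(0),X.max(0),np.median(X,0)); print(robot.read_t(),robot.read_joints().round(2))
A=np.c_[X[:,2],np.ones(N)]; print("y slope vs z, vs x",np.polyfit(X[:,2],X[:,1],1),)
np.save("rim.npy",X)
E
```

```text
0.0074909600667641026 30.000429153442383 [-0.49418449 -0.12032421  0.73640838]
0.007731783459212392 29.99967098236084
822 [-0.00032919  0.07450253] 0.0005731246339401114 [-0.00777146 -0.00237704  0.05102068] [0.02215941 0.00522746 0.07510302] [0.00906798 0.00141053 0.05471208]
29.3667 [-0.64  0.21  1.74  0.    1.19 -1.67]
y slope vs z, vs x [0.00343172 0.00124304]
```

The disc is held by its faces, with its centre at tool x = -0.3 mm and z = 74.5 mm. I'll hover beside the slot with the wrist camera nearly above it and measure slot and disc in the same images, so the calibration bias cancels.

```bash
cat >> h.py <<'E'
def slot_meas(zl=.061,vmax=60):
    """holder's dark outline in the changer frame about the nominal slot centre: (along, across) in mm"""
    P=imaging.camera_params("wrist"); im,d=imaging.read_camera("wrist"); K=P["camera_matrix"]; T=P["world_from_camera"]
    v,u=np.mgrid[:400,:640]; a=(u-K[0,2])/K[0,0]; b=(v-K[1,2])/K[1,1]; r=np.hypot(a,b); s=np.sin(r)/np.maximum(r,1e-9)
    D=np.stack([a*s,-b*s,-np.cos(r)],-1)@T[:3,:3].T; L=(zl-T[2,3])/D[...,2]; W=T[:3,3]+D*L[...,None]
    ex=np.array([np.cos(CY),np.sin(CY)]); ey=np.array([-ex[1],ex[0]]); o=CH-.07*ex
    al=(W[...,:2]-o)@ex*1000; ac=(W[...,:2]-o)@ey*1000
    V=im.max(2); win=(abs(al)<32)&(abs(ac)<16)&(L>0); return al,ac,V,win,im,T[:3,3]
E
python3 - <<'E'
from h import *
R=down(np.pi+CY); ex=np.r_[np.cos(CY),np.sin(CY),0]; ey=np.r_[-ex[1],ex[0],0]; sl=np.r_[CH,0]-.07*ex
for i,(sh,z) in enumerate([(.08,.25),(.062,.25)]):
    robot.goto(sl+sh*ex+[0,0,z],R); robot.pause(.1)
    al,ac,V,win,im,cam=slot_meas(); np.savez(f"s{i}.npz",al=al,ac=ac,V=V,im=im)
    print("cam rel",((cam-sl)@ex).round(3),((cam-sl)@ey).round(3),cam[2].round(3))
    mids=[]
    for lo in range(-26,26,4):
        k=win&(al>=lo)&(al<lo+4)&(V<60); 
        if k.sum()>2: q=ac[k]; mids.append((lo+2,q.min(),q.max())); print(lo+2,k.sum(),q.min().round(1),q.max().round(1),"inner",[round(float(x),1) for x in (q[q<0].max(initial=-99),q[q>0].min(initial=99))])
    m=np.array(mids); m=m[abs(m[:,0])<20]; print("line",np.polyfit(m[:,0],(m[:,1]+m[:,2])/2,1))
    k=win&(abs(ac)<4)&(V<60); print("along dark near axis",np.unique(al[k].round(0)))
    N,c,e,X=rim_in_hand(); print("disc",N,c,e,"y",np.percentile(X[:,1],[2,98]))
print(robot.read_t())
E
```

```text
cam rel 0.001 0.001 0.343
-24 63 -10.0 6.1 inner [-0.2, 0.7]
-20 24 -10.0 6.1 inner [-8.2, 4.3]
-16 25 -10.0 6.1 inner [-8.2, 4.3]
-12 27 -10.0 6.1 inner [-8.2, 4.3]
-8 23 -10.1 6.9 inner [-8.3, 5.2]
-4 29 -10.1 6.9 inner [-8.3, 5.2]
0 22 -10.1 6.9 inner [-7.4, 5.1]
4 24 -9.2 6.9 inner [-7.4, 5.1]
8 30 -9.3 6.9 inner [-7.4, 5.1]
12 24 -9.3 6.9 inner [-7.5, 5.1]
16 34 -9.3 7.8 inner [-7.5, 5.1]
20 26 -9.4 7.9 inner [-7.5, 5.1]
24 64 -9.4 7.0 inner [-0.3, 0.6]
line [ 0.03600951 -1.43305692]
along dark near axis [-25. -24. -23. -22.  23.  24.  25.]
disc 879 [-0.00149742  0.07453897] 0.0005651752769360621 y [-0.00170445  0.00574114]
cam rel -0.017 0.002 0.343
-24 50 -10.0 6.1 inner [-0.2, 0.7]
-20 23 -10.1 6.1 inner [-8.3, 4.3]
-16 22 -10.1 6.1 inner [-8.3, 4.3]
-12 26 -10.1 6.1 inner [-8.3, 4.3]
-8 24 -10.1 6.1 inner [-7.4, 5.2]
-4 21 -10.1 6.1 inner [-7.4, 5.2]
0 27 -9.3 7.0 inner [-7.4, 5.2]
4 24 -9.3 7.0 inner [-7.5, 5.2]
8 30 -9.3 7.0 inner [-7.5, 5.2]
12 24 -9.3 7.1 inner [-7.5, 5.2]
16 24 -9.4 7.1 inner [-7.5, 5.2]
20 43 -9.4 7.1 inner [-0.2, 0.7]
24 63 -9.4 7.1 inner [-0.2, 0.7]
line [ 0.03549222 -1.51832175]
along dark near axis [-25. -24.  22.  23.  24.  25.  26.]
disc 830 [-0.0014904   0.07455835] 0.0005681425396581838 y [-0.00170962  0.00571281]
31.1833
```

```bash
python3 - <<'E'
from h import *
def runs(m):
    x=np.nonzero(m)[0]; 
    if len(x)==0: return []
    g=np.split(x,np.nonzero(np.diff(x)>1)[0]+1); return [(int(a[0]),int(a[-1])) for a in g if len(a)>=3]
for name,im in (("s1",np.load("s1.npz")["im"]),("w7",None)):
    if im is None:
        im=cv2.cvtColor(cv2.imread("pics/w7.png"),cv2.COLOR_BGR2RGB); im=cv2.resize(im,(340,200),interpolation=cv2.INTER_AREA); full=np.zeros((400,640,3),np.uint8); full[190:390,150:490]=im; im=full
    hsv=cv2.cvtColor(im,cv2.COLOR_RGB2HSV); m=cv2.inRange(hsv,(15,100,50),(34,255,255))
    for r in (225,232,240,250,258,265,272,280,290,300): print(name,r,"gold",runs(m[r]))
    g=im.max(2)
    for r in (245,255,262,270): print(name,r,"prof",[int(x) for x in g[r,260:390:4]])
E
```

```text
s1 225 gold [(313, 325)]
s1 232 gold [(312, 325)]
s1 240 gold [(311, 327)]
s1 250 gold [(311, 327)]
s1 258 gold [(311, 327)]
s1 265 gold [(311, 327), (600, 611)]
s1 272 gold [(297, 301), (311, 327), (337, 341), (605, 621)]
s1 280 gold [(296, 300), (338, 342)]
s1 290 gold [(296, 300), (338, 342), (621, 625)]
s1 300 gold [(296, 300), (338, 342), (493, 502), (630, 638)]
s1 245 prof [169, 174, 176, 176, 175, 148, 137, 137, 136, 136, 138, 137, 72, 127, 161, 162, 161, 45, 128, 138, 137, 137, 137, 136, 139, 169, 175, 175, 176, 175, 176, 167, 165]
s1 255 prof [34, 34, 36, 32, 36, 35, 32, 36, 34, 36, 109, 136, 49, 120, 155, 157, 156, 42, 106, 136, 40, 34, 34, 35, 34, 35, 33, 35, 34, 35, 34, 33, 37]
s1 262 prof [35, 30, 35, 33, 34, 32, 35, 34, 35, 34, 93, 135, 37, 115, 149, 149, 151, 41, 93, 133, 32, 35, 37, 35, 35, 36, 33, 36, 36, 35, 32, 37, 34]
s1 270 prof [38, 35, 34, 33, 34, 36, 33, 35, 34, 39, 119, 125, 30, 109, 150, 155, 156, 42, 67, 116, 112, 33, 35, 36, 35, 35, 34, 34, 37, 38, 33, 34, 31]
w7 225 gold [(239, 328), (437, 444), (446, 466), (473, 482), (485, 489)]
w7 232 gold [(240, 328),
[... 288 characters left out ...]
00 gold [(264, 269), (369, 374)]
w7 245 prof [157, 141, 140, 138, 137, 139, 139, 142, 47, 105, 147, 143, 130, 168, 167, 166, 178, 223, 230, 229, 227, 70, 83, 138, 138, 138, 138, 138, 138, 143, 31, 30, 183]
w7 255 prof [36, 36, 39, 111, 139, 138, 139, 102, 28, 94, 145, 143, 129, 165, 168, 169, 184, 228, 229, 229, 226, 60, 34, 132, 139, 138, 136, 55, 36, 36, 36, 34, 35]
w7 262 prof [35, 35, 42, 95, 138, 138, 140, 72, 28, 139, 221, 178, 140, 162, 164, 166, 188, 229, 227, 229, 220, 47, 30, 101, 139, 138, 135, 42, 32, 36, 36, 35, 37]
w7 270 prof [35, 45, 122, 107, 137, 137, 140, 30, 28, 169, 229, 229, 226, 159, 160, 160, 186, 230, 229, 226, 223, 55, 26, 50, 135, 137, 127, 99, 101, 35, 37, 34, 37]
```

Both the finger rings and the disc are centred at column 319, so the disc sits at tool y≈0. The wrist calibration therefore carries a world shift of about 2 mm in y, which cancels when slot and disc are compared in one image. Next I'll check whether the slot is really at the click, using hub, red mark, sector edges and slot all from the same w2 image.

```bash
python3 - <<'E'
from h import *
d=np.load("w2.npz"); P=dict(camera_matrix=d["K"],world_from_camera=d["T"])
g=lambda u,v,z:onz("wrist",180+(u+.5)/3-.5,30+(v+.5)/3-.5,z,P)[:2]
az=lambda a,b:np.degrees(np.arctan2(*(b-a)[::-1]))%360
L=[g(330,310,.09),g(264,528,.09)]; Rr=[g(487,288,.09),g(616,482,.09)]
aL,aR=az(*L),az(*Rr); A=np.c_[L[1]-L[0],-(Rr[1]-Rr[0])]; t=np.linalg.solve(A,Rr[0]-L[0]); X=L[0]+t[0]*A[:,0]
print("edges",aL,aR,"bisector",(aL+aR)/2,"axis by edges",X)
hub=g(384,141,.097); print("hub",hub,"red z.09",az(hub,g(446,550,.09)),"red .08",az(hub,g(446,550,.08)),"line",az(g(397,210,.092),g(411,293,.092)),az(hub,g(411,293,.092)),az(hub,g(397,210,.092)))
sc=np.array([g(*p,.061) for p in[(402,308),(438,303),(458,447),(422,453)]]); print("slot c az",az(hub,sc.mean(0)),"r",np.linalg.norm(sc.mean(0)-hub),"edges az",az(sc[0],sc[3]),az(sc[1],sc[2]))
print("knobtop az",az(g(357,10,.127),hub))
# s1: red mark and line in a current image
for f in("s0","s1"):
    z=np.load(f+".npz"); im=z["im"]; h=cv2.cvtColor(im,cv2.COLOR_RGB2HSV); m=cv2.inRange(h,(0,120,80),(8,255,255))|cv2.inRange(h,(172,120,80),(180,255,255))
    n,l,s,c=cv2.connectedComponentsWithStats(m); print(f,[(s[i,4],c[i].round(1),round(float(z["al"][int(c[i,1]),int(c[i,0])]),1),round(float(z["ac"][int(c[i,1]),int(c[i,0])]),1)) for i in range(1,n) if s[i,4]>5])
E
```

```text
edges 161.57117577828316 214.82828810630983 bisector 188.1997319422965 axis by edges [0.50324011 0.08031151]
hub [0.5031213  0.08021431] red z.09 188.28085905317482 red .08 188.17911737769637 line 189.22804844516278 189.53737780041573 189.91770092372232
slot c az 190.15198826564955 r 0.06740268569761795 edges az 187.529295198359 188.03012828840193
knobtop az 189.97407989996935
s0 [(np.int32(12), array([318. ,  56.8]), -47.1, -0.1)]
s1 [(np.int32(29), array([317.7,  77.1]), -44.9, -0.2)]
```

The opening stands at 188.25° and the slot at about 190°, so the rotor is roughly 1.4–2 mm past the click. My plan is to lower the disc into the slot where it is, nudge the slot sideways into the click with the held disc, lift clear so the click is held with the disc outside, re-measure, then insert for good.

```bash
python3 - <<'E'
from h import *
ex=np.r_[np.cos(CY),np.sin(CY),0]; ey=np.r_[-ex[1],ex[0],0]; sl=np.r_[CH,0]-.07*ex
R=down(np.pi+.175); t0=sl-.0015*ex-.00345*ey
robot.goto(t0+[0,0,.215],R); robot.move_linear(t0+[0,0,.165],.08); robot.pause(.1); f0=robot.read_wrist_force()
hit=robot.move_linear(t0+[0,0,.138],.03,until_force=4); p=robot.read_ee_pos(); f=robot.read_wrist_force()-f0
print(hit,((p-t0)@ex*1e3).round(2),((p-t0)@ey*1e3).round(2),p[2].round(4),"f ex,ey,z",(f@ex).round(1),(f@ey).round(1),f[2].round(1),robot.read_t(),robot.read_width())
E
```

```text
False 0.11 -0.01 0.1381 f ex,ey,z 0.0 0.5 -0.2 33.5 0.007694147128273206
```

```bash
python3 - <<'E'
from h import *
ex=np.r_[np.cos(CY),np.sin(CY),0]; ey=np.r_[-ex[1],ex[0],0]; p0=robot.read_ee_pos(); f0=robot.read_wrist_force()
for k in np.arange(.0006,.0043,.0006):
    robot.move_linear(p0+k*ey,.02); f=robot.read_wrist_force()-f0; print(round(k*1e3,1),"f",(f@ex).round(1),(f@ey).round(1),f[2].round(1))
    if abs(f@ey)>9: break
print(robot.read_t(),robot.read_width())
E
```

```text
0.6 f 0.3 0.8 -0.4
1.2 f -0.5 -0.5 0.5
1.8 f -0.0 -1.6 0.1
2.4 f 0.1 -0.4 1.0
3.0 f 0.3 -2.2 0.4
3.6 f -0.2 -5.4 0.7
4.2 f -0.7 -7.6 0.5
35.25 0.007951469915751385
```

```bash
python3 - <<'E'
from h import *
ex=np.r_[np.cos(CY),np.sin(CY),0]; ey=np.r_[-ex[1],ex[0],0]; sl=np.r_[CH,0]-.07*ex; t0=sl-.0015*ex-.00345*ey
p=robot.read_ee_pos(); robot.move_linear(t0+.0013*ey+[0,0,p[2]],.02); robot.move_linear(t0+.0013*ey+[0,0,.215],.1); robot.pause(.25)
robot.goto(sl+.062*ex+[0,0,.25],down(np.pi+CY)); robot.pause(.1)
al,ac,V,win,im,cam=slot_meas(); m=[]
for lo in range(-18,18,4):
    k=win&(al>=lo)&(al<lo+4)&(V<60); q=ac[k]; m.append((lo+2,(q.min()+q.max())/2))
m=np.array(m); print("line",np.polyfit(m[:,0],m[:,1],1)); k=win&(abs(ac)<4)&(V<60); print(np.unique(al[k].round(0)))
N,c,e,X=rim_in_hand(); print("disc",N,c,e,"y",np.percentile(X[:,1],[2,98]),robot.read_t(),robot.read_width())
E
```

```text
line [-0.00802796  0.58748004]
[-25. -24.  22.  23.  24.  25.]
disc 821 [-0.00145447  0.07457765] 0.0006083566493015449 y [-0.00170869  0.00571812] 37.3 0.007838265207433711
```

The slot is now clicked in (it moved 2 mm, and the remaining angle error is -0.008). Final insertion follows.

```bash
python3 - <<'E'
from h import *
ex=np.r_[np.cos(CY),np.sin(CY),0]; ey=np.r_[-ex[1],ex[0],0]; sl=np.r_[CH,0]-.07*ex
R=down(np.pi+CY-.005); t0=sl-.0015*ex-.0018*ey
robot.goto(t0+[0,0,.215],R); robot.move_linear(t0+[0,0,.165],.08); robot.pause(.1); f0=robot.read_wrist_force()
h1=robot.move_linear(t0+[0,0,.138],.04,until_force=4); p=robot.read_ee_pos(); f=robot.read_wrist_force()-f0; print(h1,p[2].round(4),(f@ex).round(1),(f@ey).round(1),f[2].round(1))
if not h1:
    h2=robot.move_linear(t0+[0,0,.1295],.015,until_force=3); p=robot.read_ee_pos(); f=robot.read_wrist_force()-f0; print(h2,p[2].round(4),(f@ex).round(1),(f@ey).round(1),f[2].round(1))
print(robot.read_t(),robot.read_width())
E
```

```text
False 0.138 -1.0 0.0 -1.0
True 0.1323 -0.4 1.1 6.1
39.8333 0.007843631784198765
```

The floor was met at TCP z 0.1323, against 0.1325 predicted. Now I'll release, withdraw and check.

```bash
python3 - <<'E'
from h import *
ex=np.r_[np.cos(CY),np.sin(CY),0]; ey=np.r_[-ex[1],ex[0],0]; sl=np.r_[CH,0]-.07*ex
move_gripper(.013); robot.pause(.15); print(robot.read_width(),robot.read_grasp_force(),robot.read_wrist_force())
p=robot.read_ee_pos(); robot.move_linear(p+[0,0,.03],.06); robot.move_linear(p+[0,0,.11],.15)
robot.goto(sl+.08*ex+[0,0,.25],down(np.pi+CY)); robot.pause(.2)
P=imaging.camera_params("wrist"); im,d=imaging.read_camera("wrist"); K=P["camera_matrix"]; T=P["world_from_camera"]
m=cv2.inRange(cv2.cvtColor(im,cv2.COLOR_RGB2HSV),np.array((17,100,60)),np.array((32,255,255)))
v,u=np.mgrid[:400,:640]; a=(u-K[0,2])/K[0,0]; b=(v-K[1,2])/K[1,1]; r=np.hypot(a,b); t=np.tan(np.minimum(r,1.3))/np.maximum(r,1e-9)
W=np.stack([a*t*d,-b*t*d,-d],-1)@T[:3,:3].T+T[:3,3]-sl; al=W@ex*1e3; ac=W@ey*1e3
k=(m>0)&(d>0)&(abs(al)<35)&(abs(ac)<20); z=W[...,2][k]*1e3
print(k.sum(),"along",al[k].min(),al[k].max(),"across",np.percentile(ac[k],[2,50,98]),"top z",np.percentile(z,[50,90,99]))
al2,ac2,V,win,_,_=slot_meas(); q=[]
for lo in range(-22,22,4):
    s=win&(al2>=lo)&(al2<lo+4)&(V<60); 
    if s.any(): q.append((lo+2,ac2[s].min().round(1),ac2[s].max().round(1)))
print(q,robot.read_t())
for lo in range(-20,20,5):
    s=k&(al>=lo)&(al<lo+5); print(lo,np.median(ac[s]).round(2) if s.any() else None,np.percentile(W[...,2][s]*1e3,95).round(1) if s.any() else None)
E
```

```text
0.012765777862937974 0.0 [-0.28916595  0.35800845  0.14694979]
532 along -23.28278759343225 23.885134487160276 across [-5.24796129 -0.45046711  3.79121049] top z [76.50800476 79.92501801 81.13920513]
[(-20, np.float64(-7.8), np.float64(9.2)), (-16, np.float64(-7.8), np.float64(9.2)), (-12, np.float64(-7.8), np.float64(9.2)), (-8, np.float64(-7.8), np.float64(9.2)), (-4, np.float64(-7.8), np.float64(9.2)), (0, np.float64(-7.8), np.float64(9.2)), (4, np.float64(-7.9), np.float64(9.2)), (8, np.float64(-7.9), np.float64(9.2)), (12, np.float64(-7.9), np.float64(9.2)), (16, np.float64(-7.9), np.float64(9.2)), (20, np.float64(-7.9), np.float64(9.3))] 42.4
-20 -0.5 74.0
-15 -0.46 77.7
-10 -0.44 79.5
-5 -0.43 80.9
0 -0.44 81.1
5 -0.45 79.6
10 -0.48 77.5
15 -0.54 73.6
```

The disc stands in the slot: its top is at 81 mm, it is centred to about 0.3 mm along and 1.2 mm across, and the slot is square to the opening. The gripper is clear, so I'm handing in.

```bash
python3 -c "
from station import hand_in
print(hand_in())"
```

```text
the job is handed in; nothing more can be done
None
```

I handed the job in at about 42 s: the empty slot is clicked in at the opening and the brass disc stands on edge on its floor, let go and undropped. The loupe, drip pan and knop were never approached, though I did not re-measure where they stand.

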